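# Make up two seasoning trays

## Task

Make up the two wooden table trays from the lemon, lime, salt shaker and two spice jars that stand between them. The tray with three wells gets the lemon in its long end well, the salt shaker in its middle well and one of these spice jars in the remaining end well; the tray with two wells gets the lime in its long well and the other spice jar in its short well. Stand the jars and the shaker upright on the floor of their wells, let go of everything, and leave the mug and the jam jar where they are.

Things in the scene. Friction and masses are not known exactly. Their poses are not given: they have to be found in the camera images.
- lemon_mid (a point): Yellow lemon lying on its side, 71 mm long (x), 53 mm wide (y), 51 mm high, about 0.085 kg, can roll. Point at its centre, 25 mm above what it lies on; x along its long axis.
- lime_mid (a point): Green lime lying on its side, smaller and rounder than the lemon, 57 mm long (x), 46 mm wide (y), 45 mm high, about 0.05 kg, can roll. Point at its centre, 22 mm above what it lies on; x along its long axis.
- shaker_mid (a point): Salt shaker: upright, clear body with a rounded grey top, 44 mm in diameter up to 74 mm, narrower cap (34 mm) above, 90 mm high, about 0.1 kg; another one far back by the utensil pot is fixed and no part of the task. Point half-way up on its centre line; z of its frame is up.
- jar_a_mid (a point): Spice jar, upright cylinder with a green cap, 46 mm in diameter, 106 mm high, about 0.11 kg; gripped anywhere up its height, best in the upper half. The two jars between the trays are alike and interchangeable; one more by the utensil pot at the far right is fixed and no part of the task. Point half-way up on its centre line; z of its frame is up.
- jar_b_mid (a point): Spice jar, upright cylinder with a green cap, 46 mm in diameter, 106 mm high, about 0.11 kg; gripped anywhere up its height, best in the upper half. The two jars between the trays are alike and interchangeable; one more by the utensil pot at the far right is fixed and no part of the task. Point half-way up on its centre line; z of its frame is up.
- tray_three: Long light-wood tray with three wells in a row, 267 x 92 mm, steel end loops. Rim and ridges 6 mm thick, tops 14 mm above the worktop; well floors 6 mm above it; wells 80 mm wide in y. Fixed. Origin: centre of underside; x lengthwise, z up. Well centres on its x axis: long well (95 mm along x) at x = -80 mm; middle well (74 mm) at x = +10.5 mm; other end well (74 mm) at x = +90.5 mm.
- tray_two: Shorter light-wood tray with two wells, 187 x 92 mm, steel end loops. Rim and ridges 6 mm thick, tops 14 mm above the worktop; well floors 6 mm above it; wells 80 mm wide in y. Fixed. Origin: centre of underside; x lengthwise, z up. Well centres on its x axis: short well (74 mm along x) at x = -50.5 mm; long well (95 mm) at x = +40 mm.
- mug: Bystander: green and white mug, 92 x 127 mm with its handle, 93 mm high, standing behind the work. Origin at the centre of its underside. Not to be moved.
- jam: Bystander: jam jar with a pale lid, 72 mm in diameter, 102 mm high, standing behind the work. Origin at the centre of its underside. Not to be moved.
Not all that is in view belongs to the job. What is shaped like the part that bears shaker_mid but blue or purple is not meant.

How it is judged:
By the outcome, as a careful person would: the job done as asked, in the order asked, and still so for the second after the job is handed in, with the robot touching nothing.
It also fails if it takes over 128 s, if anything falls off the work surface, if the arm or the gripper's body presses on something with over 40 N, if the wrist force passes 120 N, or if a joint passes its speed limit or range.

## Robot

A 6-joint arm with a two-finger parallel gripper is mounted at the origin on a cart in front of the work surface, level with it; the furniture and walls round the work are solid. World frame = base frame: x ahead of the robot, y to its left, z up, the work surface at z = 0. Lengths are in m, angles in degrees, forces in N, time in s.
With the tool pointing down it reaches from about 0.4 to 0.825 m from the base axis. Payload 7 kg.
Tool frame: the origin (TCP) lies midway between the tips of the shut fingers; the grasp point (between the pads) lies 19 mm behind it (ctrl.grip_point_offset is the distance from the TCP to the grasp point, in m); x points along the fingers, y is the direction in which the jaws open and shut, and the axes are right-handed (so a half turn about x gives the same grasp; the last joint's range is limited). The gripper opens to 88 mm and grips with 3 to 60 N. Pads are 19 mm wide; open, the fingers measure 130 mm over their backs; the gripper's body (78 mm by 193 mm) begins 47 mm behind the grasp point.
Start: joints at [81.538, 20.546, 0.682, 0, -70.136, -16.507], TCP at [0.285, 0.612, 0.227] pointing down, gripper open.
Joint ranges: [-176.03, 176.03], [-82.01, 121.73], [-58.28, 71.71], [-173.87, 95.51], [-174.79, -0.11], [-173.66, 173.66]. Speed limits (degrees/s): [136.94, 136.94, 172.46, 180, 180, 180].

## Interface

Orientations are given as [roll, pitch, yaw] about the fixed x, y, z axes, in that order (R = Rz(yaw) Ry(pitch) Rx(roll)).
In Python, from plant import ctrl gives the robot as it stands.
- The arm moves only by the tool drive_tool, never from a script. Its argument "plan" is a list of rows, each a list of 3 entries, a list of its own where there are three numbers: the shift along the tool's x, y, z in m, then the turn, a rotation vector about the tool's x, y, z in degrees, then the opening, from 0 (shut) to 1 (fully open). In form: [[[dx, dy, dz], [wx, wy, wz], grip], ...]. A call has 1 to 20 rows; each row is the pose to reach, as a shift and turn from the pose measured when the call began, along the tool's axes at that moment; what a row does not reach only later rows make up. A row lasts 1/12 s, in which the tool goes at most 41.7 mm and 7.16 degrees, less where a joint would pass 70% of its speed; a pose out of reach is approached as far as the arm can. A call with a gripper value outside its range is refused whole. The fingers move at their own pace and stop on an object; the grip force is fixed at half the most. Time passes only in rows, so rows that repeat a pose let the fingers close. It gives the time, the measured TCP pose, the force and the opening at its end, in the units of the state.
- ctrl.get_obs(): the state, without advancing time (a new reading comes with each control period).
- ctrl.snapshot(name): name is "scene" or "top" or "wrist"; returns the picture (384x512x3 uint8, blue, green, red); there is no depth.
- ctrl.get_calibration(name): a dict with "fx", "fy", "cx", "cy" (pixels), "dist_coeffs" ([k1, k2, p1, p2, k3] as OpenCV has them; the pictures are not rectified), "R" (3x3) and "t" (3): a world point X has camera coordinates R X + t. Camera axes: x right, y down, z forward; pixel columns grow to the right and rows downward; lengths in m; the calibration is good to about 2 mm. A picture is of the moment at which its call begins: read the wrist's pose just before it. get_calibration takes no time and is no camera call; for the wrist camera it gives the pose at the moment of the call.
- ctrl.close_job(): hands the job in, once; it reports no verdict.
Trained networks look in the newest picture that a camera, given by its name, has taken for a name from the list of things; names that differ only in an ending like _2 or _b are one class to them, and where a whole thing is asked for, a point or a joint stands for the part that bears it (a point fixed in the world has none). Each returns a list of dicts, best first, with "confidence" (0 to 1); they miss things now and then, are a little off and sometimes report something else, mostly with a low value. They report only what shows in the picture. A call takes as long as a camera call. They do not tell look-alikes from the thing itself.
- ctrl.cut_out(camera, name): "pixels" (384x512 bool, what is visible of it) and "pixel" ([column, row] in pixels, amid what is visible of it).
- ctrl.landmark_of(camera, name): "pixel" ([column, row] in pixels: a listed point, or the origin of a listed thing).
The state is a dict: "clock": time; "joint_pos": joint angles; "qvel": joint speeds; "tau": joint torques, N m; "tool_pos": TCP position; "orientation": TCP orientation; "force": force on the tool from outside, world axes, zero at the start; "moment": the same for the moment, N m; "opening": finger opening in m.
Only numpy, scipy, OpenCV 4.12 (cv2) and the standard library are available. Lean on these libraries where they do the work, as an engineer would, in place of code of your own. Each camera call takes 0.05 s, during which the arm holds its last target. There are 200 camera calls.

## Working session

There is one attempt and no reset: what is moved stays moved. The work goes in short steps, Python scripts to look and compute and a tool call to move; the robot and the scene stay as the last step left them, time stands still between calls to the robot, and variables do not carry over. Pictures are saved under pics/ and viewed, about 12 in all and at most 16, crops included, and the job is handed in when it is done.

Besides the shell and the picture viewer there is one more tool, called after ">>>" as name([rows], argument=value, ...), one row to a line, values as JSON. drive_tool: Moves the arm, as the interface text tells. Its arguments: {"type":"object","properties":{"plan":{"type":"array","items":{"type":"array"}}},"required":["plan"]}

```bash
ls; mkdir -p pics; cat > h.py <<'E'
import numpy as np, cv2
from plant import ctrl
from scipy.spatial.transform import Rotation as Ro
def ray(c,px):
    K=np.array([[c['fx'],0,c['cx']],[0,c['fy'],c['cy']],[0,0,1.]])
    p=cv2.undistortPoints(np.array([[px]],float),K,np.array(c['dist_coeffs'],float))[0,0]
    R=np.array(c['R']);t=np.array(c['t'])
    return -R.T@t, R.T@np.array([p[0],p[1],1])
def onz(c,px,z):
    o,d=ray(c,px); return o+d*(z-o[2])/d[2]
def proj(c,X):
    K=np.array([[c['fx'],0,c['cx']],[0,c['fy'],c['cy']],[0,0,1.]])
    return cv2.projectPoints(np.array(X,float).reshape(-1,3),cv2.Rodrigues(np.array(c['R']))[0],np.array(c['t'],float),K,np.array(c['dist_coeffs'],float))[0].reshape(-1,2)
H=dict(lemon_mid=.025,lime_mid=.022,shaker_mid=.045,jar_a_mid=.053,tray_three=0,tray_two=0,mug=0,jam=0)
E
python3 - <<'E'
from h import *
print(ctrl.get_obs())
for cam in ['top','scene']:
    im=ctrl.snapshot(cam); cv2.imwrite(f'pics/{cam}0.png',cv2.resize(im,(800,600)))
    c=ctrl.get_calibration(cam); print(cam,-np.array(c['R']).T@np.array(c['t']))
    for n,z in H.items():
        for r in ctrl.landmark_of(cam,n): print(n,np.round(r['pixel'],1),round(r['confidence'],2),onz(c,r['pixel'],z).round(4))
E
```

```text
pics
{'clock': 0.0, 'joint_pos': array([ 8.15383227e+01,  2.05920194e+01,  6.33209933e-01, -2.00181690e-02,
       -7.01364480e+01, -1.65064557e+01]), 'qvel': array([-0.01557529,  0.03405352, -0.12874651,  0.03792191,  0.0539566 ,
        0.01717108]), 'tau': array([-3.92526545e-04, -5.82717705e+01,  2.93058264e+01,  6.99741304e+00,
        6.99909084e-03, -1.47222440e-04]), 'tool_pos': array([0.28474885, 0.61144923, 0.22561214]), 'orientation': array([  95.33300435,   89.90290086, -109.64194611]), 'force': array([-0.0401084 ,  0.50235189, -0.53364943]), 'moment': array([0.03334988, 0.00718983, 0.02342813]), 'opening': 0.08766400222364337}
top [ 0.41351672 -0.00279266  1.31384541]
lemon_mid [247.3 216.9] 0.59 [0.5416 0.     0.025 ]
lime_mid [270.4 260.2] 0.49 [ 0.4242 -0.0618  0.022 ]
lime_mid [156.7 237.4] 0.43 [0.4878 0.247  0.022 ]
shaker_mid [210.8 198.5] 0.8 [0.5904 0.0989 0.045 ]
shaker_mid [188.9 140.2] 0.55 [0.7541 0.1607 0.045 ]
shaker_mid [218.5 167.1] 0.53 [0.6774 0.0784 0.045 ]
jar_a_mid [218.5 253.9] 0.56 [0.4413 0.0767 0.053 ]
jar_a_mid [153.6 239. ] 0.25 [0.4818 0.2491
[... 169 characters left out ...]
[219.9 253.6] 0.59 [0.4432 0.0762 0.    ]
jam [242.4 128.4] 0.81 [0.8004 0.0127 0.    ]
scene [-0.21649477 -0.74152347  0.82355588]
lemon_mid [226.1 218.6] 0.75 [0.5382 0.011  0.025 ]
lime_mid [218.8 248. ] 0.76 [ 0.4291 -0.0628  0.022 ]
lime_mid [162.9 204.7] 0.36 [0.4663 0.219  0.022 ]
shaker_mid [234.8 169.7] 0.75 [0.7434 0.1604 0.045 ]
shaker_mid [241.1 183.7] 0.65 [0.6896 0.084  0.045 ]
shaker_mid [215.4 196. ] 0.6 [0.5843 0.099  0.045 ]
jar_a_mid [188.6 220.8] 0.89 [0.4348 0.0611 0.053 ]
tray_three [294.  273.2] 0.63 [ 0.4998 -0.2684  0.    ]
tray_two [160.4 202.4] 0.79 [0.4883 0.262  0.    ]
mug [338.  223.6] 0.85 [ 0.759  -0.2461  0.    ]
jam [274.  185.2] 0.72 [0.8064 0.0375 0.    ]
```

View pics/top0.png

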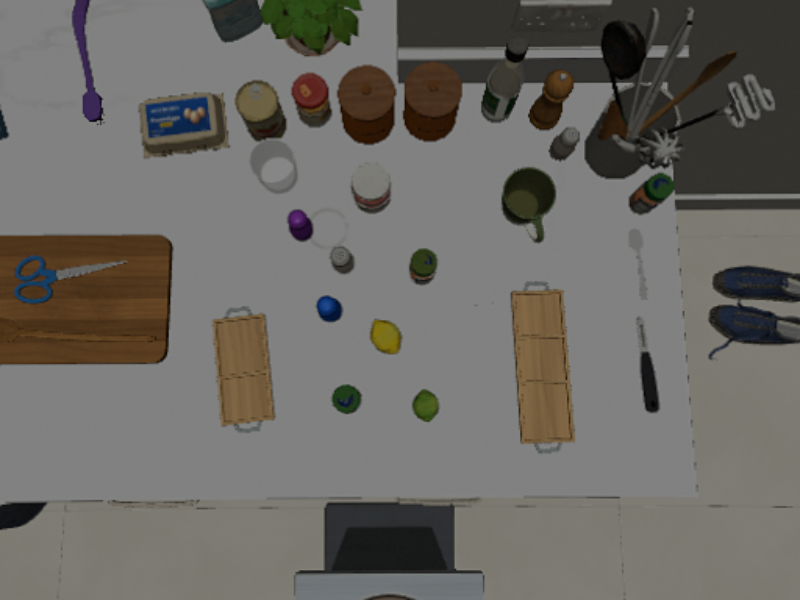

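View pics/scene0.png

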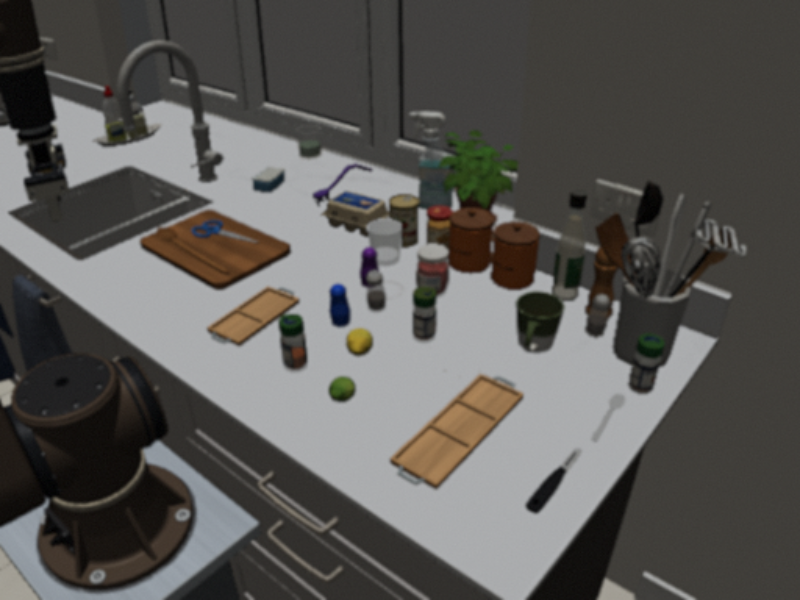

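Shaker candidates in the top view (800-px scale): grey one at (341,259), which I choose; blue at (329,308) and purple at (299,224), look-alikes; grey at (565,142) by the pot, fixed. Jars are at (346,398) and (424,265), with a fixed one at (652,192). The lemon is at (386,337) and the lime at (426,405). Both trays have their long axis roughly along world x: tray_three's long well is near the robot, tray_two's long well is far from it.

```bash
python3 - <<'E'
from h import *
ims={}
cs={k:ctrl.get_calibration(k) for k in ['top','scene']}
top=ctrl.snapshot('top'); c=cs['top']
cv2.imwrite('pics/crop1.png',cv2.resize(top[120:300,130:370],(800,600),interpolation=cv2.INTER_CUBIC))
def masks(cam,n):return [(r['confidence'],r['pixels'].astype(np.uint8)) for r in ctrl.cut_out(cam,n)]
for n,z in [('tray_three',.014),('tray_two',.014),('lemon_mid',.025),('lime_mid',.022)]:
    for cf,m in masks('top',n)[:2]:
        v,u=np.nonzero(m)
        W=np.array([onz(c,(a,b),z)[:2] for a,b in zip(u,v)])
        ce=W.mean(0); ev,V=np.linalg.eigh(np.cov(W.T)); a=V[:,1]
        r=cv2.minAreaRect((W*1000).astype(np.float32))
        print(n,round(cf,2),len(u),ce.round(4),'axis yaw',np.degrees(np.arctan2(a[1],a[0])).round(1),(4*np.sqrt(ev)).round(4),np.round(r[0],1),np.round(r[1],1),round(r[2],1))
# two-view triangulation of points from both cams (landmarks), plus manual neighbours
s=ctrl.snapshot('scene')
def tri(p,q):
    o1,d1=ray(cs['top'],p);o2,d2=ray(cs['scene'],q)
    A=np.c_[d1,-d2];x=np.linalg.lstsq(A,o2-o1,rcond=None)[0]
    P,Q=o1+d1*x[0],o2+d2*x[1];return ((P+Q)/2).round(4),np.linalg.norm(P-Q).round(4)
k=.64
print('shaker',tri((218.5,167.1),(241.1,183.7)))
print('blue',tri((210.8,198.5),(215.4,196)))
print('jarA cap',tri((346*k,398*k),(291*k,324*k)))
print('jarB cap',tri((424*k,260*k),(425*k,296*k)))
for n,p,z in [('jarB',(424*k,265*k),.06),('jarA',(346*k,398*k),.09)]: print(n,onz(c,p,z))
E
```

```text
tray_three 0.67 3345 [ 0.4932 -0.2727] axis yaw -178.3 [0.1065 0.3125] [ 495.3 -272.3] [292.8  93.6] 1.6
tray_two 0.63 2420 [0.4939 0.253 ] axis yaw -174.1 [0.1079 0.2206] [494.3 253.6] [215.3  97.1] 5.7
lemon_mid 0.86 360 [0.5465 0.0012] axis yaw -148.4 [0.0519 0.067 ] [547.    2.2] [52.2 60.5] 89.5
lime_mid 0.58 265 [ 0.4258 -0.0671] axis yaw -174.3 [0.046  0.0532] [425.4 -68.1] [47.3 45.8] 44.7
shaker (array([0.6774, 0.0761, 0.0537]), np.float64(0.0049))
blue (array([0.5891, 0.1007, 0.0422]), np.float64(0.0046))
jarA cap (array([0.4376, 0.067 , 0.0965]), np.float64(0.0016))
jarB cap (array([ 0.6668, -0.0634,  0.0955]), np.float64(0.003))
jarB [ 0.66646442 -0.06613499  0.06      ]
jarA [0.43833449 0.06685321 0.09      ]
```

View pics/crop1.png

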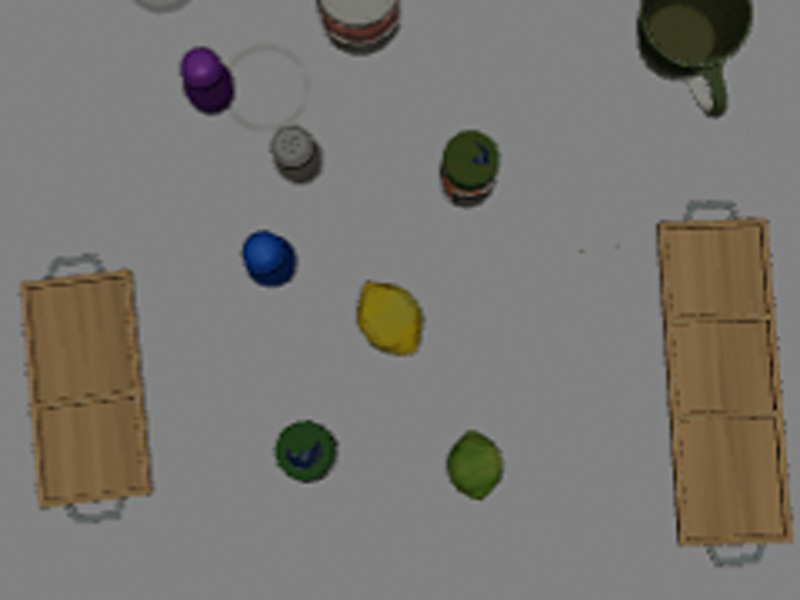

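The close crop shows the grey, perforated-cap shaker at (295,155), plain and distinct from the blue one at (268,258) and the purple one at (207,80). The jars are at (305,452) and (469,165), the lemon at (390,318) and the lime at (475,465).

```bash
cat >> h.py <<'E'
def cur():
    o=ctrl.get_obs(); return np.array(o['tool_pos']),Ro.from_euler('xyz',o['orientation'],degrees=True)
def goal(x,y,z,yw,p=None,R=None):
    if p is None: p,R=cur()
    best=None
    for a in (yw,yw+180):
        a=np.radians(a); X=np.array([0,0,-1.]);Y=np.array([np.cos(a),np.sin(a),0])
        G=Ro.from_matrix(np.c_[X,Y,np.cross(X,Y)]); w=(R.inv()*G).as_rotvec(degrees=True)
        if best is None or np.linalg.norm(w)<np.linalg.norm(best): best=w
    s=R.inv().apply(np.array([x,y,z])-p)
    print('shift',s.round(3).tolist(),'rot',best.round(1).tolist(),'rows',round(max(np.linalg.norm(s)/.0417,np.linalg.norm(best)/7.16),1))
E
python3 - <<'E'
from h import *
c=ctrl.get_calibration('top')
for n,C,L in [('three',[(657,222),(768,219),(680,545),(791,541)],dict(long=-.08,mid=.0105,end=.0905)),('two',[(22,283),(131,270),(40,507),(152,493)],dict(short=-.0505,long=.04))]:
    W=np.array([onz(c,(130+u*.3,120+v*.3),.014)[:2] for u,v in C])
    ce=W.mean(0); d=(W[0]+W[1]-W[2]-W[3])/2; e=(W[0]+W[2]-W[1]-W[3])/2
    print(n,ce.round(4),'len',np.linalg.norm(d).round(4),'yaw',np.degrees(np.arctan2(d[1],d[0])).round(1),np.linalg.norm(e).round(4),np.degrees(np.arctan2(-e[0],e[1])).round(1))
    u=d/np.linalg.norm(d)
    for k,x in L.items(): print(' ',k,(ce+u*x).round(4))
p,R=cur(); print(p,R.as_matrix().round(3).tolist(), 'tool y yaw',np.degrees(np.arctan2(*R.as_matrix()[[1,0],1])))
goal(.547,.001,.22,115)
w=ctrl.get_calibration('wrist'); print('wrist cam in tool',R.inv().apply(-np.array(w['R']).T@np.array(w['t'])-p), (np.array(w['R'])@R.as_matrix()).round(2).tolist())
E
```

```text
three [ 0.495  -0.2738] len 0.2645 yaw 1.6 0.0913 1.5
  long [ 0.4151 -0.276 ]
  mid [ 0.5055 -0.2735]
  end [ 0.5855 -0.2712]
two [0.4919 0.2509] len 0.1841 yaw 6.6 0.0907 6.5
  short [0.4418 0.2451]
  long [0.5317 0.2555]
[0.28494488 0.61188551 0.22654588] [[-0.0, -0.422, -0.907], [-0.0, -0.907, 0.422], [-1.0, 0.0, -0.0]] tool y yaw -114.96791777609187
shift [0.007, 0.443, -0.495] rot [-50.0, 0.0, -0.0] rows 15.9
wrist cam in tool [-0.15840831 -0.00023651 -0.08156374] [[0.0, 1.0, 0.0], [-0.3, -0.0, 0.95], [0.95, -0.0, 0.3]]
```

>>> drive_tool([
  [[0.007, 0.443, -0.495], [-50, 0, 0], 1],
  [[0.007, 0.443, -0.495], [-50, 0, 0], 1],
  [[0.007, 0.443, -0.495], [-50, 0, 0], 1],
  [[0.007, 0.443, -0.495], [-50, 0, 0], 1],
  [[0.007, 0.443, -0.495], [-50, 0, 0], 1],
  [[0.007, 0.443, -0.495], [-50, 0, 0], 1],
  [[0.007, 0.443, -0.495], [-50, 0, 0], 1],
  [[0.007, 0.443, -0.495], [-50, 0, 0], 1],
  [[0.007, 0.443, -0.495], [-50, 0, 0], 1],
  [[0.007, 0.443, -0.495], [-50, 0, 0], 1],
  [[0.007, 0.443, -0.495], [-50, 0, 0], 1],
  [[0.007, 0.443, -0.495], [-50, 0, 0], 1],
  [[0.007, 0.443, -0.495], [-50, 0, 0], 1],
  [[0.007, 0.443, -0.495], [-50, 0, 0], 1],
  [[0.007, 0.443, -0.495], [-50, 0, 0], 1],
  [[0.007, 0.443, -0.495], [-50, 0, 0], 1],
  [[0.007, 0.443, -0.495], [-50, 0, 0], 1],
  [[0.007, 0.443, -0.495], [-50, 0, 0], 1],
  [[0.007, 0.443, -0.495], [-50, 0, 0], 1],
  [[0.007, 0.443, -0.495], [-50, 0, 0], 1],
])

```text
clock: 2.87
tool_pos: [0.5464, 0.0021, 0.2196]
orientation: [-146.7, 90.0, 58.3]
force: [-0.7, -0.3, 0.1]
opening: 0.0873
```

```bash
cat >> h.py <<'E'
def look(name=None,things=(),wide=True):
    c=ctrl.get_calibration('wrist'); im=ctrl.snapshot('wrist')
    if name: cv2.imwrite(f'pics/{name}.png',im)
    p,R=cur(); print('clock',ctrl.get_obs()['clock'],'tcp',p.round(4),'open',ctrl.get_obs()['opening'],'ty',np.degrees(np.arctan2(*R.as_matrix()[[1,0],1])).round(1))
    for n in things:
        for r in ctrl.landmark_of('wrist',n): print(n,np.round(r['pixel']),round(r['confidence'],2),onz(c,r['pixel'],H[n]).round(4))
    return c,im
def mask(c,n,z):
    for r in ctrl.cut_out('wrist',n)[:2]:
        v,u=np.nonzero(r['pixels']); W=np.array([onz(c,(a,b),z)[:2] for a,b in zip(u[::7],v[::7])])
        ev,V=np.linalg.eigh(np.cov(W.T)); a=V[:,1]
        print(' mask',n,round(r['confidence'],2),len(u),W.mean(0).round(4),'axis',np.degrees(np.arctan2(a[1],a[0])).round(1),(4*np.sqrt(ev)).round(3))
E
python3 - <<'E'
from h import *
c,im=look('w1',['lemon_mid','lime_mid','shaker_mid','jar_a_mid']); mask(c,'lemon_mid',.025)
E
```

```text
clock 2.9167 tcp [0.5464 0.0024 0.2197] open 0.08821379448024246 ty -64.9
lemon_mid [255. 162.] 0.74 [0.5507 0.0056 0.025 ]
lime_mid [262. 254.] 0.64 [ 0.4285 -0.0638  0.022 ]
shaker_mid [242.  30.] 0.92 [0.6834 0.0821 0.045 ]
shaker_mid [194.  98.] 0.63 [0.5943 0.1039 0.045 ]
jar_a_mid [178. 223.] 0.56 [0.4396 0.066  0.053 ]
jar_a_mid [243.  30.] 0.56 [0.6818 0.0805 0.053 ]
 mask lemon_mid 0.68 1525 [0.5489 0.0044] axis -145.7 [0.053 0.067]
```

View pics/w1.png

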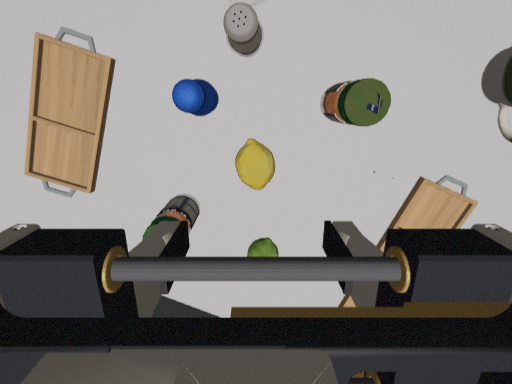

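Wrist view: lemon at (255,162), grey shaker at (242,25), blue look-alike at (190,97). Both views agree on the lemon to 3 mm, so I grip it.

>>> drive_tool([
  [[0.04, 0, -0.003], [0, 0, 0], 1],
  [[0.08, 0, -0.003], [0, 0, 0], 1],
  [[0.12, 0, -0.003], [0, 0, 0], 1],
  [[0.16, 0, -0.003], [0, 0, 0], 1],
  [[0.19, 0, -0.003], [0, 0, 0], 1],
  [[0.207, 0, -0.003], [0, 0, 0], 1],
  [[0.207, 0, -0.003], [0, 0, 0], 1],
  [[0.207, 0, -0.003], [0, 0, 0], 1],
  [[0.207, 0, -0.003], [0, 0, 0], 0.4],
  [[0.207, 0, -0.003], [0, 0, 0], 0.2],
  [[0.207, 0, -0.003], [0, 0, 0], 0.2],
  [[0.207, 0, -0.003], [0, 0, 0], 0.2],
  [[0.207, 0, -0.003], [0, 0, 0], 0.2],
  [[0.207, 0, -0.003], [0, 0, 0], 0.2],
  [[0.18, 0, -0.003], [0, 0, 0], 0.2],
  [[0.14, 0, -0.003], [0, 0, 0], 0.2],
  [[0.1, 0, -0.003], [0, 0, 0], 0.2],
  [[0.06, 0, -0.003], [0, 0, 0], 0.2],
  [[0.06, 0, -0.003], [0, 0, 0], 0.2],
  [[0.06, 0, -0.003], [0, 0, 0], 0.2],
])

```text
clock: 4.83
tool_pos: [0.5508, 0.0039, 0.1628]
orientation: [174.6, 89.6, 19.7]
force: [-0.1, -0.3, -2.3]
opening: 0.0507
```

```bash
python3 - <<'E'
from h import *
p,R=cur();print(p,ctrl.get_obs()['opening'])
goal(.4151,-.276,.15,-97)
E
```

```text
[0.55075005 0.00392643 0.1627795 ] 0.050722390181385926
shift [0.011, 0.196, 0.242] rot [32.1, -0.4, 0.1] rows 7.5
```

>>> drive_tool([
  [[0.011, 0.196, 0.242], [32, 0, 0], 0.2],
  [[0.011, 0.196, 0.242], [32, 0, 0], 0.2],
  [[0.011, 0.196, 0.242], [32, 0, 0], 0.2],
  [[0.011, 0.196, 0.242], [32, 0, 0], 0.2],
  [[0.011, 0.196, 0.242], [32, 0, 0], 0.2],
  [[0.011, 0.196, 0.242], [32, 0, 0], 0.2],
  [[0.011, 0.196, 0.242], [32, 0, 0], 0.2],
  [[0.011, 0.196, 0.242], [32, 0, 0], 0.2],
  [[0.011, 0.196, 0.242], [32, 0, 0], 0.2],
  [[0.011, 0.196, 0.242], [32, 0, 0], 0.2],
  [[0.011, 0.196, 0.242], [32, 0, 0], 0.2],
  [[0.011, 0.196, 0.242], [32, 0, 0], 0.2],
])

```text
clock: 5.83
tool_pos: [0.415, -0.2755, 0.1499]
orientation: [-147.6, 89.7, 25.6]
force: [-0.6, 0.6, -0.3]
opening: 0.0511
```

```bash
python3 - <<'E'
from h import *
c,im=look('w2',['tray_three'])
for x,y in [(.4151,-.276),(.5055,-.2735),(.5855,-.2712)]: cv2.circle(im,tuple(int(v) for v in proj(c,[x,y,.006])[0]),4,(0,0,255),-1)
cv2.imwrite('pics/w2.png',im)
goal(.4151,-.276,.02,-97)
E
```

```text
clock 5.8833 tcp [ 0.4152 -0.2754  0.15  ] open 0.05099916590967324 ty -96.8
tray_three [243. 105.] 0.83 [ 0.4957 -0.271   0.    ]
shift [0.13, 0.001, 0.001] rot [0.2, -0.3, 0.2] rows 3.1
```

View pics/w2.png

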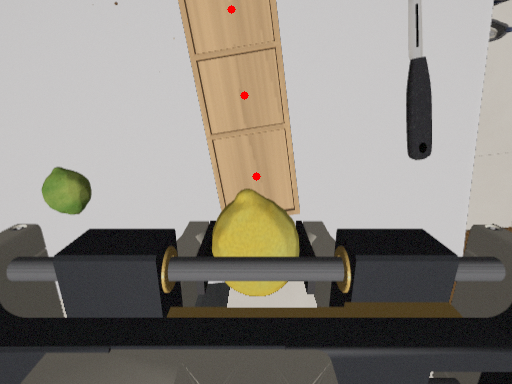

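The predicted well centres (256,176), (244,95) and (231,9) fall within about 2 mm of the seen wells, and the lemon is held well. Next I lower it and let go.

>>> drive_tool([
  [[0.04, -0.001, 0], [0, 0, 0], 0.2],
  [[0.08, -0.001, 0], [0, 0, 0], 0.2],
  [[0.11, -0.001, 0], [0, 0, 0], 0.2],
  [[0.125, -0.001, 0], [0, 0, 0], 0.2],
  [[0.131, -0.001, 0], [0, 0, 0], 0.2],
  [[0.131, -0.001, 0], [0, 0, 0], 0.2],
  [[0.131, -0.001, 0], [0, 0, 0], 0.2],
  [[0.131, -0.001, 0], [0, 0, 0], 0.65],
  [[0.131, -0.001, 0], [0, 0, 0], 0.75],
  [[0.131, -0.001, 0], [0, 0, 0], 0.8],
  [[0.131, -0.001, 0], [0, 0, 0], 0.85],
  [[0.12, -0.001, 0], [0, 0, 0], 0.85],
  [[0.08, -0.001, 0], [0, 0, 0], 0.85],
  [[0.04, -0.001, 0], [0, 0, 0], 1],
  [[0, -0.001, 0], [0, 0, 0], 1],
  [[-0.03, -0.001, 0], [0, 0, 0], 1],
  [[-0.03, -0.001, 0], [0, 0, 0], 1],
  [[-0.03, -0.001, 0], [0, 0, 0], 1],
])

```text
clock: 7.43
tool_pos: [0.4164, -0.2748, 0.1826]
orientation: [-166.9, 89.4, 6.3]
force: [0.3, -0.3, 0.1]
opening: 0.0879
```

```bash
python3 - <<'E'
from h import *
p,R=cur();print(p)
c=ctrl.get_calibration('top');im=ctrl.snapshot('top');cv2.imwrite('pics/t3.png',im)
for r in ctrl.landmark_of('top','lemon_mid'):print(r['confidence'],onz(c,r['pixel'],.031))
goal(.683,.080,.2,-88)
E
```

```text
[ 0.4163963  -0.2747846   0.18261902]
shift [-0.018, -0.384, -0.224] rot [-8.8, -0.3, 0.2] rows 10.7
```

>>> drive_tool([
  [[-0.04, -0.384, -0.224], [-9, 0, 0], 1],
  [[-0.04, -0.384, -0.224], [-9, 0, 0], 1],
  [[-0.04, -0.384, -0.224], [-9, 0, 0], 1],
  [[-0.04, -0.384, -0.224], [-9, 0, 0], 1],
  [[-0.04, -0.384, -0.224], [-9, 0, 0], 1],
  [[-0.04, -0.384, -0.224], [-9, 0, 0], 1],
  [[-0.04, -0.384, -0.224], [-9, 0, 0], 1],
  [[-0.04, -0.384, -0.224], [-9, 0, 0], 1],
  [[-0.04, -0.384, -0.224], [-9, 0, 0], 1],
  [[-0.04, -0.384, -0.224], [-9, 0, 0], 1],
  [[-0.04, -0.384, -0.224], [-9, 0, 0], 1],
  [[-0.04, -0.384, -0.224], [-9, 0, 0], 1],
  [[-0.04, -0.384, -0.224], [-9, 0, 0], 1],
  [[-0.04, -0.384, -0.224], [-9, 0, 0], 1],
  [[-0.04, -0.384, -0.224], [-9, 0, 0], 1],
])

```text
clock: 8.78
tool_pos: [0.6817, 0.0795, 0.2212]
orientation: [-153.1, 89.8, 29.1]
force: [1.6, -0.8, 0.0]
opening: 0.0877
```

```bash
python3 - <<'E'
from h import *
c,im=look('w3',['shaker_mid','jar_a_mid'])
for n,x,y,z in [('s',.683,.080,.045)]:
    cv2.circle(im,tuple(int(v) for v in proj(c,[x,y,z])[0]),3,(0,0,255),-1)
ct=ctrl.get_calibration('top');t=ctrl.snapshot('top')
for r in ctrl.landmark_of('top','lemon_mid'):print('lemon',r['pixel'],r['confidence'],onz(ct,r['pixel'],.031))
cv2.imwrite('pics/w3.png',np.hstack([im[:260,:400],cv2.resize(t[160:290,300:400],(200,260))[:, :200]]))
E
```

```text
clock 8.8333 tcp [0.6818 0.0793 0.2218] open 0.0876699856117378 ty -87.9
shaker_mid [252. 172.] 0.83 [0.6795 0.0845 0.045 ]
shaker_mid [194. 116.] 0.72 [0.7454 0.157  0.045 ]
shaker_mid [237. 230.] 0.55 [0.5969 0.1024 0.045 ]
lemon [351.8, 261.3] 0.73 [ 0.42003996 -0.27959349  0.031     ]
lemon [154.6, 236.8] 0.3 [0.48890271 0.25100808 0.031     ]
```

View pics/w3.png

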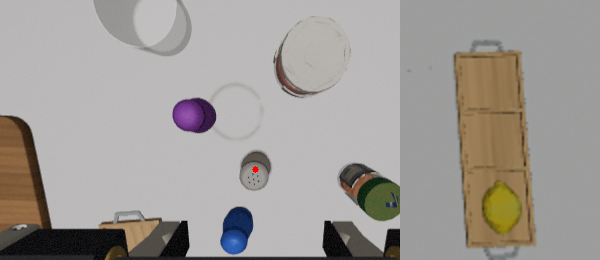

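The lemon lies in the long well (top inset, 500,207). The grey shaker is under the tool at (255,172), away from the blue one (235,230) and the purple one (192,115). I descend and grip it.

>>> drive_tool([
  [[0.04, -0.002, 0.001], [0, 0, 0], 1],
  [[0.08, -0.002, 0.001], [0, 0, 0], 1],
  [[0.12, -0.002, 0.001], [0, 0, 0], 1],
  [[0.15, -0.002, 0.001], [0, 0, 0], 1],
  [[0.175, -0.002, 0.001], [0, 0, 0], 1],
  [[0.187, -0.002, 0.001], [0, 0, 0], 1],
  [[0.187, -0.002, 0.001], [0, 0, 0], 1],
  [[0.187, -0.002, 0.001], [0, 0, 0], 1],
  [[0.187, -0.002, 0.001], [0, 0, 0], 0.3],
  [[0.187, -0.002, 0.001], [0, 0, 0], 0.2],
  [[0.187, -0.002, 0.001], [0, 0, 0], 0.2],
  [[0.187, -0.002, 0.001], [0, 0, 0], 0.2],
  [[0.187, -0.002, 0.001], [0, 0, 0], 0.2],
  [[0.187, -0.002, 0.001], [0, 0, 0], 0.2],
  [[0.16, -0.002, 0.001], [0, 0, 0], 0.2],
  [[0.12, -0.002, 0.001], [0, 0, 0], 0.2],
  [[0.08, -0.002, 0.001], [0, 0, 0], 0.2],
  [[0.04, -0.002, 0.001], [0, 0, 0], 0.2],
  [[0.02, -0.002, 0.001], [0, 0, 0], 0.2],
  [[0.02, -0.002, 0.001], [0, 0, 0], 0.2],
])

```text
clock: 10.7
tool_pos: [0.6842, 0.0821, 0.2099]
orientation: [-163.9, 89.0, 18.3]
force: [0.3, 0.3, 0.2]
opening: 0.0186
```

```bash
python3 - <<'E'
from h import *
p,R=cur();print(p,ctrl.get_obs()['opening'])
goal(.506,-.2725,.2,-88.4)
E
```

```text
[0.68417295 0.08212979 0.20992591] 0.018620934639399483
shift [0.005, 0.348, 0.192] rot [0.6, -0.9, 0.3] rows 9.5
```

The opening equals the commanded width, so nothing is held. I look before moving.

```bash
python3 - <<'E'
from h import *
c,im=look('w4',['shaker_mid'])
cv2.imwrite('pics/w4.png',im)
E
```

```text
clock 10.75 tcp [0.6829 0.0821 0.2067] open 0.01817050553879215 ty -87.8
shaker_mid [254. 177.] 0.97 [0.6805 0.0852 0.045 ]
shaker_mid [238. 238.] 0.97 [0.5951 0.103  0.045 ]
shaker_mid [193. 122.] 0.93 [0.7435 0.1593 0.045 ]
```

View pics/w4.png

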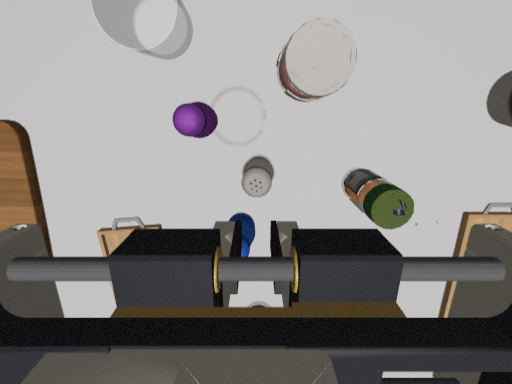

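The shaker stands unmoved at (257,175). The lift probably began before the slow fingers had closed. I go down again and check the grip before lifting.

>>> drive_tool([
  [[0.0, -0.001, 0.002], [0, 0, 0], 0.85],
  [[0.0, -0.001, 0.002], [0, 0, 0], 0.85],
  [[0.0, -0.001, 0.002], [0, 0, 0], 0.85],
  [[0.0, -0.001, 0.002], [0, 0, 0], 0.85],
  [[0.0, -0.001, 0.002], [0, 0, 0], 0.85],
  [[0.04, -0.001, 0.002], [0, 0, 0], 0.85],
  [[0.08, -0.001, 0.002], [0, 0, 0], 0.85],
  [[0.12, -0.001, 0.002], [0, 0, 0], 0.85],
  [[0.15, -0.001, 0.002], [0, 0, 0], 0.85],
  [[0.172, -0.001, 0.002], [0, 0, 0], 0.85],
  [[0.172, -0.001, 0.002], [0, 0, 0], 0.85],
  [[0.172, -0.001, 0.002], [0, 0, 0], 0.85],
])

```text
clock: 11.8
tool_pos: [0.6804, 0.0831, 0.031]
orientation: [-156.3, 89.6, 25.8]
force: [0.0, -0.1, 0.9]
opening: 0.0745
```

>>> drive_tool([
  [[0, 0, 0], [0, 0, 0], 0.1],
  [[0, 0, 0], [0, 0, 0], 0.1],
  [[0, 0, 0], [0, 0, 0], 0.1],
  [[0, 0, 0], [0, 0, 0], 0.1],
  [[0, 0, 0], [0, 0, 0], 0.1],
  [[0, 0, 0], [0, 0, 0], 0.1],
  [[0, 0, 0], [0, 0, 0], 0.1],
  [[0, 0, 0], [0, 0, 0], 0.1],
])

```text
clock: 12.47
tool_pos: [0.6809, 0.083, 0.0319]
orientation: [-160.3, 89.6, 21.9]
force: [-1.3, -1.4, 5.9]
opening: 0.0402
```

>>> drive_tool([
  [[-0.02, 0, 0], [0, 0, 0], 0.1],
  [[-0.05, 0, 0], [0, 0, 0], 0.1],
  [[-0.09, 0, 0], [0, 0, 0], 0.1],
  [[-0.13, 0, 0], [0, 0, 0], 0.1],
  [[-0.16, 0, 0], [0, 0, 0], 0.1],
  [[-0.16, 0, 0], [0, 0, 0], 0.1],
])

```text
clock: 12.97
tool_pos: [0.6832, 0.0833, 0.2]
orientation: [-165.5, 88.9, 16.7]
force: [1.9, 0.1, -0.1]
opening: 0.0401
```

```bash
python3 - <<'E'
from h import *
c,im=look('w5'); print(ctrl.get_obs()['force'],cur()[1].as_matrix().round(3).tolist())
goal(.506,-.2725,.18,-88.4)
E
```

```text
clock 13.0167 tcp [0.6817 0.0833 0.1962] open 0.03986217247003377 ty -87.8
[-0.60870474 -0.51139203 -1.75409858] [[0.014, 0.038, -0.999], [0.005, -0.999, -0.038], [-1.0, -0.005, -0.014]]
shift [0.012, 0.349, 0.189] rot [0.6, -0.8, 0.3] rows 9.5
```

>>> drive_tool([
  [[0.012, 0.349, 0.189], [0, -0.5, 0], 0.1],
  [[0.012, 0.349, 0.189], [0, -0.5, 0], 0.1],
  [[0.012, 0.349, 0.189], [0, -0.5, 0], 0.1],
  [[0.012, 0.349, 0.189], [0, -0.5, 0], 0.1],
  [[0.012, 0.349, 0.189], [0, -0.5, 0], 0.1],
  [[0.012, 0.349, 0.189], [0, -0.5, 0], 0.1],
  [[0.012, 0.349, 0.189], [0, -0.5, 0], 0.1],
  [[0.012, 0.349, 0.189], [0, -0.5, 0], 0.1],
  [[0.012, 0.349, 0.189], [0, -0.5, 0], 0.1],
  [[0.012, 0.349, 0.189], [0, -0.5, 0], 0.1],
  [[0.012, 0.349, 0.189], [0, -0.5, 0], 0.1],
  [[0.012, 0.349, 0.189], [0, -0.5, 0], 0.1],
  [[0.012, 0.349, 0.189], [0, -0.5, 0], 0.1],
  [[0.012, 0.349, 0.189], [0, -0.5, 0], 0.1],
])

```text
clock: 14.18
tool_pos: [0.5065, -0.2717, 0.1794]
orientation: [-130.0, 89.6, 52.2]
force: [0.6, -0.6, -0.9]
opening: 0.04
```

```bash
python3 - <<'E'
from h import *
c,im=look()
for x,y in [(.506,-.2725),(.586,-.270)]: cv2.circle(im,tuple(int(v) for v in proj(c,[x,y,.006])[0]),3,(0,0,255),-1)
cv2.imwrite('pics/w5.png',im[:300])
goal(.506,-.2725,.039,-88.4)
E
```

```text
clock 14.2333 tcp [ 0.5066 -0.2716  0.1796] open 0.04002827136281844 ty -87.8
shift [0.141, 0.002, 0.001] rot [0.6, -0.3, 0.3] rows 3.4
```

View pics/w5.png

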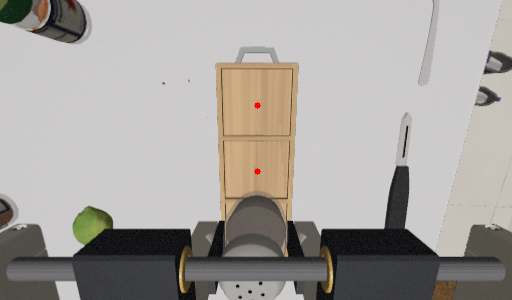

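The well-centre dots sit at (257,171) and (257,105), mid-well, and the shaker hangs upright in the grip. I set it down.

>>> drive_tool([
  [[0.04, 0.001, 0], [0, 0, 0], 0.1],
  [[0.08, 0.001, 0], [0, 0, 0], 0.1],
  [[0.11, 0.001, 0], [0, 0, 0], 0.1],
  [[0.13, 0.001, 0], [0, 0, 0], 0.1],
  [[0.141, 0.001, 0], [0, 0, 0], 0.1],
  [[0.141, 0.001, 0], [0, 0, 0], 0.1],
  [[0.141, 0.001, 0], [0, 0, 0], 0.1],
  [[0.141, 0.001, 0], [0, 0, 0], 0.1],
])

```text
clock: 14.9
tool_pos: [0.5081, -0.2715, 0.0391]
orientation: [-138.7, 89.6, 43.6]
force: [-0.1, 0.1, 0.7]
opening: 0.0401
```

>>> drive_tool([
  [[0, 0, 0], [0, 0, 0], 0.6],
  [[0, 0, 0], [0, 0, 0], 0.7],
  [[0, 0, 0], [0, 0, 0], 0.8],
  [[0, 0, 0], [0, 0, 0], 0.85],
  [[0, 0, 0], [0, 0, 0], 0.85],
  [[0, 0, 0], [0, 0, 0], 0.85],
  [[-0.03, 0, 0], [0, 0, 0], 0.85],
  [[-0.07, 0, 0], [0, 0, 0], 0.85],
  [[-0.11, 0, 0], [0, 0, 0], 0.85],
  [[-0.15, 0, 0], [0, 0, 0], 0.85],
  [[-0.18, 0, 0], [0, 0, 0], 0.85],
  [[-0.18, 0, 0], [0, 0, 0], 0.85],
])

```text
clock: 15.9
tool_pos: [0.5103, -0.2738, 0.2268]
orientation: [-178.8, 89.1, 3.6]
force: [1.9, -0.4, 0.2]
opening: 0.0741
```

```bash
python3 - <<'E'
from h import *
c,im=look(None,['shaker_mid'])
goal(.65,-.066,.27,-88)
E
```

```text
clock 15.95 tcp [ 0.5091 -0.273   0.2234] open 0.07458028351447833 ty -87.7
shaker_mid [251. 173.] 0.95 [ 0.5071 -0.2672  0.045 ]
shift [-0.047, -0.201, -0.151] rot [0.3, -0.5, 0.2] rows 6.1
```

>>> drive_tool([
  [[-0.037, -0.201, -0.167], [0, 0, 0], 0.9],
  [[-0.037, -0.201, -0.167], [0, 0, 0], 0.9],
  [[-0.037, -0.201, -0.167], [0, 0, 0], 0.9],
  [[-0.037, -0.201, -0.167], [0, 0, 0], 0.9],
  [[-0.037, -0.201, -0.167], [0, 0, 0], 0.9],
  [[-0.037, -0.201, -0.167], [0, 0, 0], 0.9],
  [[-0.037, -0.201, -0.167], [0, 0, 0], 0.9],
  [[-0.037, -0.201, -0.167], [0, 0, 0], 0.9],
  [[-0.037, -0.201, -0.167], [0, 0, 0], 0.9],
  [[-0.037, -0.201, -0.167], [0, 0, 0], 0.9],
  [[-0.037, -0.201, -0.167], [0, 0, 0], 0.9],
])

```text
clock: 16.92
tool_pos: [0.6654, -0.066, 0.2594]
orientation: [-151.4, 89.5, 30.9]
force: [-0.6, -0.3, 0.3]
opening: 0.0791
```

```bash
python3 - <<'E'
from h import *
c,im=look(None,['jar_a_mid'])
for z in (0.,.106): cv2.circle(im,tuple(int(v) for v in proj(c,[.667,-.065,z])[0]),3,(0,0,255) if z else (255,0,255),-1)
cv2.imwrite('pics/w6.png',im[:280])
goal(.667,-.065,.06,-88)
E
```

```text
clock 16.9667 tcp [ 0.6655 -0.0661  0.2598] open 0.07894953654090754 ty -87.8
shift [0.2, -0.0, 0.0] rot [0.2, -0.5, 0.2] rows 4.8
```

View pics/w6.png

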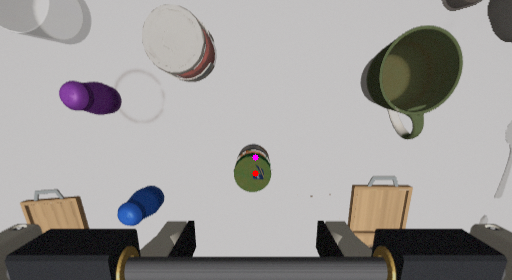

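The cap centre is at (252,173), 3 px left of my estimate, so I shift 4 mm in +y and grip.

>>> drive_tool([
  [[0.04, -0.004, -0.001], [0, 0, 0], 0.9],
  [[0.08, -0.004, -0.001], [0, 0, 0], 0.9],
  [[0.12, -0.004, -0.001], [0, 0, 0], 0.9],
  [[0.16, -0.004, -0.001], [0, 0, 0], 0.9],
  [[0.19, -0.004, -0.001], [0, 0, 0], 0.9],
  [[0.2, -0.004, -0.001], [0, 0, 0], 0.9],
  [[0.2, -0.004, -0.001], [0, 0, 0], 0.9],
  [[0.2, -0.004, -0.001], [0, 0, 0], 0.9],
  [[0.2, -0.004, -0.001], [0, 0, 0], 0.1],
  [[0.2, -0.004, -0.001], [0, 0, 0], 0.1],
  [[0.2, -0.004, -0.001], [0, 0, 0], 0.1],
  [[0.2, -0.004, -0.001], [0, 0, 0], 0.1],
  [[0.2, -0.004, -0.001], [0, 0, 0], 0.1],
  [[0.2, -0.004, -0.001], [0, 0, 0], 0.1],
  [[0.2, -0.004, -0.001], [0, 0, 0], 0.1],
  [[0.2, -0.004, -0.001], [0, 0, 0], 0.1],
])

```text
clock: 18.35
tool_pos: [0.6685, -0.0612, 0.0607]
orientation: [-156.5, 89.4, 25.8]
force: [-1.3, 0.4, 4.0]
opening: 0.0452
```

>>> drive_tool([
  [[-0.02, 0, 0], [0, 0, 0], 0.1],
  [[-0.05, 0, 0], [0, 0, 0], 0.1],
  [[-0.09, 0, 0], [0, 0, 0], 0.1],
  [[-0.13, 0, 0], [0, 0, 0], 0.1],
  [[-0.16, 0, 0], [0, 0, 0], 0.1],
  [[-0.16, 0, 0], [0, 0, 0], 0.1],
  [[-0.16, 0, 0], [0, 0, 0], 0.1],
])

```text
clock: 18.93
tool_pos: [0.6678, -0.0616, 0.2227]
orientation: [-159.7, 89.2, 22.5]
force: [-0.4, 0.2, -2.2]
opening: 0.0447
```

```bash
python3 - <<'E'
from h import *
c,im=look()
goal(.588,-.2705,.22,-88.4)
E
```

```text
clock 18.9833 tcp [ 0.6667 -0.0617  0.2205] open 0.044938785888804136 ty -87.8
shift [-0.001, 0.206, 0.087] rot [0.6, -0.5, 0.3] rows 5.4
```

>>> drive_tool([
  [[-0.001, 0.206, 0.087], [0.6, -0.5, 0.3], 0.1],
  [[-0.001, 0.206, 0.087], [0.6, -0.5, 0.3], 0.1],
  [[-0.001, 0.206, 0.087], [0.6, -0.5, 0.3], 0.1],
  [[-0.001, 0.206, 0.087], [0.6, -0.5, 0.3], 0.1],
  [[-0.001, 0.206, 0.087], [0.6, -0.5, 0.3], 0.1],
  [[-0.001, 0.206, 0.087], [0.6, -0.5, 0.3], 0.1],
  [[-0.001, 0.206, 0.087], [0.6, -0.5, 0.3], 0.1],
  [[-0.001, 0.206, 0.087], [0.6, -0.5, 0.3], 0.1],
  [[-0.001, 0.206, 0.087], [0.6, -0.5, 0.3], 0.1],
  [[-0.001, 0.206, 0.087], [0.6, -0.5, 0.3], 0.1],
])

```text
clock: 19.82
tool_pos: [0.5879, -0.2699, 0.2187]
orientation: [-9.9, 90.0, 171.8]
force: [-0.2, 0.1, -1.1]
opening: 0.0446
```

>>> drive_tool([
  [[0.04, 0, 0], [0, 0, 0], 0.1],
  [[0.08, 0, 0], [0, 0, 0], 0.1],
  [[0.12, 0, 0], [0, 0, 0], 0.1],
  [[0.14, 0, 0], [0, 0, 0], 0.1],
  [[0.148, 0, 0], [0, 0, 0], 0.1],
  [[0.148, 0, 0], [0, 0, 0], 0.1],
  [[0.148, 0, 0], [0, 0, 0], 0.1],
  [[0.148, 0, 0], [0, 0, 0], 0.1],
])

```text
clock: 20.48
tool_pos: [0.5891, -0.2695, 0.0721]
orientation: [163.9, 89.9, -14.3]
force: [0.7, -0.7, -1.8]
opening: 0.045
```

>>> drive_tool([
  [[0.003, 0, 0], [0, 0, 0], 0.1],
  [[0.005, 0, 0], [0, 0, 0], 0.1],
  [[0.005, 0, 0], [0, 0, 0], 0.1],
  [[0.005, 0, 0], [0, 0, 0], 0.1],
])

```text
clock: 20.82
tool_pos: [0.5892, -0.2696, 0.0674]
orientation: [165.9, 89.9, -12.3]
force: [-0.1, 0.5, -1.3]
opening: 0.045
```

>>> drive_tool([
  [[0.001, 0, 0], [0, 0, 0], 0.1],
  [[0.001, 0, 0], [0, 0, 0], 0.55],
  [[0.001, 0, 0], [0, 0, 0], 0.6],
  [[0.001, 0, 0], [0, 0, 0], 0.7],
  [[0.001, 0, 0], [0, 0, 0], 0.8],
  [[0.001, 0, 0], [0, 0, 0], 0.85],
  [[0.001, 0, 0], [0, 0, 0], 0.85],
  [[-0.03, 0, 0], [0, 0, 0], 0.85],
  [[-0.07, 0, 0], [0, 0, 0], 0.85],
  [[-0.11, 0, 0], [0, 0, 0], 0.85],
  [[-0.15, 0, 0], [0, 0, 0], 0.85],
  [[-0.17, 0, 0], [0, 0, 0], 0.85],
  [[-0.17, 0, 0], [0, 0, 0], 0.85],
])

```text
clock: 21.9
tool_pos: [0.5914, -0.2705, 0.2443]
orientation: [161.9, 89.3, -16.4]
force: [1.1, -0.9, 1.1]
opening: 0.0743
```

```bash
python3 - <<'E'
from h import *
c,im=look(None,['jar_a_mid'])
goal(.427,-.066,.22,-84)
E
```

```text
clock 21.95 tcp [ 0.5903 -0.2699  0.241 ] open 0.07477959776003515 ty -88.3
shift [0.018, -0.208, 0.156] rot [-4.3, -0.3, -0.0] rows 6.3
```

>>> drive_tool([
  [[0.018, -0.208, 0.156], [-4.3, 0, 0], 0.9],
  [[0.018, -0.208, 0.156], [-4.3, 0, 0], 0.9],
  [[0.018, -0.208, 0.156], [-4.3, 0, 0], 0.9],
  [[0.018, -0.208, 0.156], [-4.3, 0, 0], 0.9],
  [[0.018, -0.208, 0.156], [-4.3, 0, 0], 0.9],
  [[0.018, -0.208, 0.156], [-4.3, 0, 0], 0.9],
  [[0.018, -0.208, 0.156], [-4.3, 0, 0], 0.9],
  [[0.018, -0.208, 0.156], [-4.3, 0, 0], 0.9],
  [[0.018, -0.208, 0.156], [-4.3, 0, 0], 0.9],
  [[0.018, -0.208, 0.156], [-4.3, 0, 0], 0.9],
  [[0.018, -0.208, 0.156], [-4.3, 0, 0], 0.9],
])

```text
clock: 22.92
tool_pos: [0.4275, -0.0668, 0.2193]
orientation: [158.1, 89.8, -15.9]
force: [0.1, -0.1, 0.0]
opening: 0.079
```

```bash
python3 - <<'E'
from h import *
c,im=look(None,['lime_mid','jar_a_mid']); mask(c,'lime_mid',.022)
s=ctrl.snapshot('scene'); t=ctrl.snapshot('top')
cv2.imwrite('pics/w7.png',np.vstack([im[:280,:512],np.hstack([cv2.resize(s[180:320,220:350],(260,280)),cv2.resize(t[160:290,280:397],(252,280))])]))
goal(.427,-.066,.013,-84)
E
```

```text
clock 22.9667 tcp [ 0.4275 -0.0669  0.2193] open 0.07892045303889828 ty -84.0
lime_mid [252. 166.] 0.91 [ 0.427 -0.062  0.022]
jar_a_mid [148. 150.] 0.83 [0.4407 0.0662 0.053 ]
jar_a_mid [19. 87.] 0.31 [0.4981 0.2099 0.053 ]
 mask lime_mid 0.55 966 [ 0.4299 -0.0638] axis -166.3 [0.044 0.053]
shift [0.207, -0.001, 0.001] rot [-0.0, -0.2, -0.1] rows 5.0
```

View pics/w7.png

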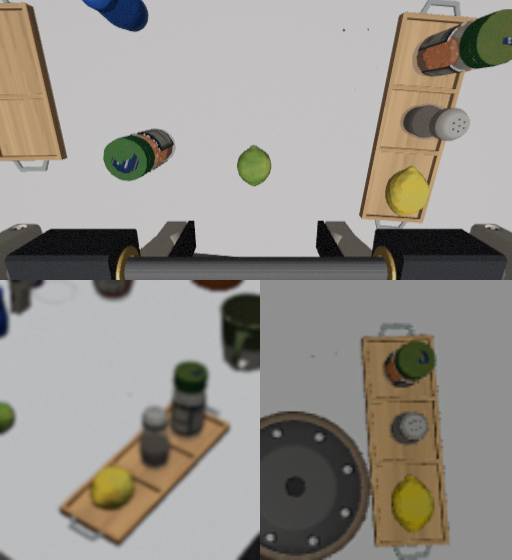

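Tray three is complete: lemon, shaker and jar stand in their wells. The lime is at (253,165), 3 mm to +y, so I grip it.

>>> drive_tool([
  [[0.04, -0.003, -0.001], [0, 0, 0], 0.9],
  [[0.08, -0.003, -0.001], [0, 0, 0], 0.9],
  [[0.12, -0.003, -0.001], [0, 0, 0], 0.9],
  [[0.16, -0.003, -0.001], [0, 0, 0], 0.9],
  [[0.19, -0.003, -0.001], [0, 0, 0], 0.9],
  [[0.206, -0.003, -0.001], [0, 0, 0], 0.9],
  [[0.206, -0.003, -0.001], [0, 0, 0], 0.9],
  [[0.206, -0.003, -0.001], [0, 0, 0], 0.9],
  [[0.206, -0.003, -0.001], [0, 0, 0], 0.1],
  [[0.206, -0.003, -0.001], [0, 0, 0], 0.1],
  [[0.206, -0.003, -0.001], [0, 0, 0], 0.1],
  [[0.206, -0.003, -0.001], [0, 0, 0], 0.1],
  [[0.206, -0.003, -0.001], [0, 0, 0], 0.1],
  [[0.206, -0.003, -0.001], [0, 0, 0], 0.1],
  [[0.206, -0.003, -0.001], [0, 0, 0], 0.1],
  [[0.206, -0.003, -0.001], [0, 0, 0], 0.1],
])

```text
clock: 24.55
tool_pos: [0.429, -0.0637, 0.014]
orientation: [165.7, 89.7, -8.3]
force: [-1.5, -0.4, 7.2]
opening: 0.0436
```

>>> drive_tool([
  [[-0.02, 0, 0], [0, 0, 0], 0.1],
  [[-0.05, 0, 0], [0, 0, 0], 0.1],
  [[-0.09, 0, 0], [0, 0, 0], 0.1],
  [[-0.13, 0, 0], [0, 0, 0], 0.1],
  [[-0.17, 0, 0], [0, 0, 0], 0.1],
  [[-0.18, 0, 0], [0, 0, 0], 0.1],
  [[-0.18, 0, 0], [0, 0, 0], 0.1],
])

```text
clock: 25.13
tool_pos: [0.4302, -0.0631, 0.1979]
orientation: [178.9, 89.3, 4.9]
force: [-0.7, -0.1, -0.0]
opening: 0.0437
```

```bash
python3 - <<'E'
from h import *
c,im=look()
goal(.5317,.2555,.2,-83.4)
E
```

```text
clock 25.1833 tcp [ 0.4288 -0.0632  0.1955] open 0.04373115235344026 ty -84.0
shift [-0.003, -0.306, -0.136] rot [-0.6, -0.5, -0.0] rows 8.0
```

>>> drive_tool([
  [[-0.003, -0.306, -0.136], [-0.6, -0.5, 0], 0.1],
  [[-0.003, -0.306, -0.136], [-0.6, -0.5, 0], 0.1],
  [[-0.003, -0.306, -0.136], [-0.6, -0.5, 0], 0.1],
  [[-0.003, -0.306, -0.136], [-0.6, -0.5, 0], 0.1],
  [[-0.003, -0.306, -0.136], [-0.6, -0.5, 0], 0.1],
  [[-0.003, -0.306, -0.136], [-0.6, -0.5, 0], 0.1],
  [[-0.003, -0.306, -0.136], [-0.6, -0.5, 0], 0.1],
  [[-0.003, -0.306, -0.136], [-0.6, -0.5, 0], 0.1],
  [[-0.003, -0.306, -0.136], [-0.6, -0.5, 0], 0.1],
  [[-0.003, -0.306, -0.136], [-0.6, -0.5, 0], 0.1],
  [[-0.003, -0.306, -0.136], [-0.6, -0.5, 0], 0.1],
  [[-0.003, -0.306, -0.136], [-0.6, -0.5, 0], 0.1],
])

```text
clock: 26.18
tool_pos: [0.5313, 0.2541, 0.1984]
orientation: [29.4, 89.8, -144.0]
force: [0.6, -0.5, -0.4]
opening: 0.0438
```

```bash
python3 - <<'E'
from h import *
c,im=look()
for x,y in [(.5317,.2555),(.4418,.2451)]: cv2.circle(im,tuple(int(v) for v in proj(c,[x,y,.006])[0]),3,(0,0,255),-1)
cv2.imwrite('pics/w8.png',im[:330])
goal(.5317,.2555,.02,-83.4)
E
```

```text
clock 26.2333 tcp [0.5315 0.254  0.199 ] open 0.04394716275224487 ty -83.5
shift [0.179, -0.002, -0.001] rot [-0.1, 0.1, -0.0] rows 4.3
```

View pics/w8.png

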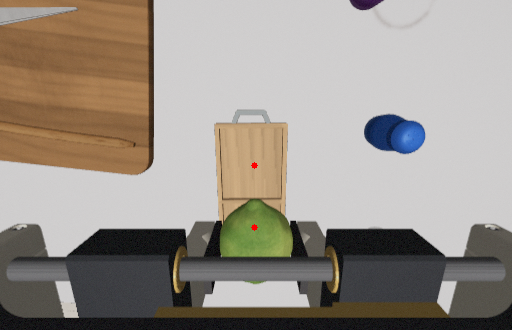

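The well centre appears at (252,163) against my dot at (254,165), about 2 mm off. I correct and lower the lime.

>>> drive_tool([
  [[0.04, -0.003, -0.002], [0, 0, 0], 0.1],
  [[0.08, -0.003, -0.002], [0, 0, 0], 0.1],
  [[0.12, -0.003, -0.002], [0, 0, 0], 0.1],
  [[0.15, -0.003, -0.002], [0, 0, 0], 0.1],
  [[0.17, -0.003, -0.002], [0, 0, 0], 0.1],
  [[0.178, -0.003, -0.002], [0, 0, 0], 0.1],
  [[0.178, -0.003, -0.002], [0, 0, 0], 0.1],
  [[0.178, -0.003, -0.002], [0, 0, 0], 0.1],
  [[0.178, -0.003, -0.002], [0, 0, 0], 0.1],
])

```text
clock: 26.98
tool_pos: [0.5334, 0.2568, 0.022]
orientation: [-6.8, 90.0, 179.7]
force: [-0.6, 0.6, -0.2]
opening: 0.0433
```

>>> drive_tool([
  [[0, 0, 0], [0, 0, 0], 0.55],
  [[0, 0, 0], [0, 0, 0], 0.65],
  [[0, 0, 0], [0, 0, 0], 0.7],
  [[0, 0, 0], [0, 0, 0], 0.75],
  [[0, 0, 0], [0, 0, 0], 0.8],
  [[0, 0, 0], [0, 0, 0], 0.8],
  [[-0.03, 0, 0], [0, 0, 0], 0.8],
  [[-0.07, 0, 0], [0, 0, 0], 0.8],
  [[-0.11, 0, 0], [0, 0, 0], 0.8],
  [[-0.15, 0, 0], [0, 0, 0], 0.8],
  [[-0.19, 0, 0], [0, 0, 0], 0.8],
  [[-0.23, 0, 0], [0, 0, 0], 0.8],
  [[-0.24, 0, 0], [0, 0, 0], 0.8],
])

```text
clock: 28.07
tool_pos: [0.5359, 0.258, 0.2696]
orientation: [-154.3, 89.4, 32.3]
force: [0.9, 0.6, 1.0]
opening: 0.0705
```

```bash
python3 - <<'E'
from h import *
c,im=look(None,['lime_mid','jar_a_mid'])
goal(.438,.066,.26,-86)
E
```

```text
clock 28.1167 tcp [0.5357 0.2581 0.2688] open 0.07028091019758034 ty -83.5
lime_mid [257. 162.] 0.87 [0.5332 0.2573 0.022 ]
jar_a_mid [371. 235.] 0.98 [0.4453 0.0698 0.053 ]
shift [0.003, 0.179, 0.117] rot [2.5, -0.1, 0.1] rows 5.1
```

>>> drive_tool([
  [[0.009, 0.179, 0.117], [2.5, 0, 0], 0.9],
  [[0.009, 0.179, 0.117], [2.5, 0, 0], 0.9],
  [[0.009, 0.179, 0.117], [2.5, 0, 0], 0.9],
  [[0.009, 0.179, 0.117], [2.5, 0, 0], 0.9],
  [[0.009, 0.179, 0.117], [2.5, 0, 0], 0.9],
  [[0.009, 0.179, 0.117], [2.5, 0, 0], 0.9],
  [[0.009, 0.179, 0.117], [2.5, 0, 0], 0.9],
  [[0.009, 0.179, 0.117], [2.5, 0, 0], 0.9],
  [[0.009, 0.179, 0.117], [2.5, 0, 0], 0.9],
  [[0.009, 0.179, 0.117], [2.5, 0, 0], 0.9],
])

```text
clock: 29.05
tool_pos: [0.4382, 0.0669, 0.2531]
orientation: [-114.2, 89.9, 69.8]
force: [-0.0, 0.2, -0.3]
opening: 0.0789
```

```bash
python3 - <<'E'
from h import *
c,im=look(None,['jar_a_mid'])
for z in (0.,.106): cv2.circle(im,tuple(int(v) for v in proj(c,[.438,.067,z])[0]),3,(0,0,255) if z else (255,0,255),-1)
cv2.imwrite('pics/w9.png',im[:280])
goal(.438,.067,.06,-86)
E
```

```text
clock 29.1 tcp [0.4382 0.067  0.2532] open 0.07886915986601542 ty -86.0
jar_a_mid [255. 164.] 0.93 [0.4405 0.0687 0.053 ]
shift [0.193, 0.0, 0.0] rot [0.1, -0.0, 0.1] rows 4.6
```

View pics/w9.png

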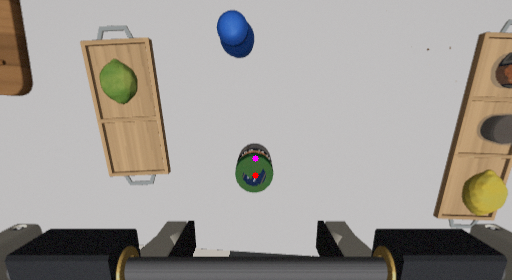

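The lime lies in the far, long well at (118,82). The jar cap is centred at (254,172), so I shift 3 mm in +x and grip it.

>>> drive_tool([
  [[0.04, -0.001, -0.003], [0, 0, 0], 0.9],
  [[0.08, -0.001, -0.003], [0, 0, 0], 0.9],
  [[0.12, -0.001, -0.003], [0, 0, 0], 0.9],
  [[0.16, -0.001, -0.003], [0, 0, 0], 0.9],
  [[0.185, -0.001, -0.003], [0, 0, 0], 0.9],
  [[0.193, -0.001, -0.003], [0, 0, 0], 0.9],
  [[0.193, -0.001, -0.003], [0, 0, 0], 0.9],
  [[0.193, -0.001, -0.003], [0, 0, 0], 0.9],
  [[0.193, -0.001, -0.003], [0, 0, 0], 0.1],
  [[0.193, -0.001, -0.003], [0, 0, 0], 0.1],
  [[0.193, -0.001, -0.003], [0, 0, 0], 0.1],
  [[0.193, -0.001, -0.003], [0, 0, 0], 0.1],
  [[0.193, -0.001, -0.003], [0, 0, 0], 0.1],
  [[0.193, -0.001, -0.003], [0, 0, 0], 0.1],
  [[0.193, -0.001, -0.003], [0, 0, 0], 0.1],
  [[0.193, -0.001, -0.003], [0, 0, 0], 0.1],
])

```text
clock: 30.48
tool_pos: [0.4416, 0.0686, 0.0606]
orientation: [-131.1, 89.9, 53.0]
force: [-1.1, 0.6, 5.6]
opening: 0.045
```

>>> drive_tool([
  [[-0.02, 0, 0], [0, 0, 0], 0.1],
  [[-0.05, 0, 0], [0, 0, 0], 0.1],
  [[-0.09, 0, 0], [0, 0, 0], 0.1],
  [[-0.13, 0, 0], [0, 0, 0], 0.1],
  [[-0.15, 0, 0], [0, 0, 0], 0.1],
  [[-0.15, 0, 0], [0, 0, 0], 0.1],
  [[-0.15, 0, 0], [0, 0, 0], 0.1],
])

```text
clock: 31.07
tool_pos: [0.4416, 0.0686, 0.2115]
orientation: [-136.8, 89.7, 47.2]
force: [-0.1, -0.1, -2.1]
opening: 0.0449
```

```bash
python3 - <<'E'
from h import *
c,im=look()
goal(.443,.247,.21,-83.4)
E
```

```text
clock 31.1167 tcp [0.4408 0.0682 0.2102] open 0.04514064638149206 ty -86.0
shift [0.001, -0.178, -0.015] rot [-2.6, -0.1, 0.1] rows 4.3
```

>>> drive_tool([
  [[0.001, -0.178, -0.015], [-2.6, 0, 0], 0.1],
  [[0.001, -0.178, -0.015], [-2.6, 0, 0], 0.1],
  [[0.001, -0.178, -0.015], [-2.6, 0, 0], 0.1],
  [[0.001, -0.178, -0.015], [-2.6, 0, 0], 0.1],
  [[0.001, -0.178, -0.015], [-2.6, 0, 0], 0.1],
  [[0.001, -0.178, -0.015], [-2.6, 0, 0], 0.1],
  [[0.001, -0.178, -0.015], [-2.6, 0, 0], 0.1],
  [[0.001, -0.178, -0.015], [-2.6, 0, 0], 0.1],
  [[0.001, -0.178, -0.015], [-2.6, 0, 0], 0.1],
])

```text
clock: 31.87
tool_pos: [0.4429, 0.2457, 0.2089]
orientation: [-86.9, 89.9, 99.6]
force: [0.8, -1.0, -0.4]
opening: 0.045
```

>>> drive_tool([
  [[0.04, 0, 0], [0, 0, 0], 0.1],
  [[0.08, 0, 0], [0, 0, 0], 0.1],
  [[0.11, 0, 0], [0, 0, 0], 0.1],
  [[0.13, 0, 0], [0, 0, 0], 0.1],
  [[0.138, 0, 0], [0, 0, 0], 0.1],
  [[0.138, 0, 0], [0, 0, 0], 0.1],
  [[0.138, 0, 0], [0, 0, 0], 0.1],
  [[0.138, 0, 0], [0, 0, 0], 0.1],
])

```text
clock: 32.53
tool_pos: [0.4438, 0.2464, 0.0725]
orientation: [-126.6, 89.8, 60.0]
force: [0.5, 0.2, -0.5]
opening: 0.0447
```

>>> drive_tool([
  [[0.003, 0, 0], [0, 0, 0], 0.1],
  [[0.006, 0, 0], [0, 0, 0], 0.1],
  [[0.006, 0, 0], [0, 0, 0], 0.1],
  [[0.006, 0, 0], [0, 0, 0], 0.1],
  [[0.006, 0, 0], [0, 0, 0], 0.1],
])

```text
clock: 32.95
tool_pos: [0.4439, 0.2465, 0.0667]
orientation: [-128.2, 89.8, 58.4]
force: [-0.1, -0.5, 1.1]
opening: 0.0452
```

>>> drive_tool([
  [[0, 0, 0], [0, 0, 0], 0.1],
  [[0, 0, 0], [0, 0, 0], 0.55],
  [[0, 0, 0], [0, 0, 0], 0.6],
  [[0, 0, 0], [0, 0, 0], 0.7],
  [[0, 0, 0], [0, 0, 0], 0.8],
  [[0, 0, 0], [0, 0, 0], 0.85],
  [[0, 0, 0], [0, 0, 0], 0.85],
  [[-0.03, 0, 0], [0, 0, 0], 0.85],
  [[-0.07, 0, 0], [0, 0, 0], 0.85],
  [[-0.11, 0, 0], [0, 0, 0], 0.85],
  [[-0.15, 0, 0], [0, 0, 0], 0.85],
  [[-0.18, 0, 0], [0, 0, 0], 0.85],
  [[-0.18, 0.08, 0], [0, 0, 0], 0.85],
  [[-0.18, 0.16, 0], [0, 0, 0], 0.85],
  [[-0.18, 0.2, 0], [0, 0, 0], 0.85],
  [[-0.18, 0.2, 0], [0, 0, 0], 0.85],
  [[-0.18, 0.2, 0], [0, 0, 0], 0.85],
  [[-0.18, 0.2, 0], [0, 0, 0], 0.85],
])

```text
clock: 34.45
tool_pos: [0.4661, 0.0428, 0.2463]
orientation: [-130.7, 89.8, 55.6]
force: [0.0, 0.7, -0.5]
opening: 0.0745
```

```bash
python3 - <<'E'
from h import *
c,im=look()
s=ctrl.snapshot('scene'); t=ctrl.snapshot('top')
cv2.imwrite('pics/f.png',np.vstack([cv2.resize(s[90:330,90:410],(400,300)),cv2.resize(t[90:300,100:400],(400,280)),im[:0,:400]]))
ct=ctrl.get_calibration('top')
for n in ['mug','jam']:
  for r in ctrl.landmark_of('top',n)[:1]: print(n,r['pixel'],onz(ct,r['pixel'],0))
E
```

```text
clock 34.5 tcp [0.4663 0.0446 0.2463] open 0.07466552024006591 ty -83.6
mug [334.3, 141.6] [ 0.75938796 -0.25107442  0.        ]
jam [241.1, 126.4] [0.80638508 0.01646618 0.        ]
```

View pics/f.png

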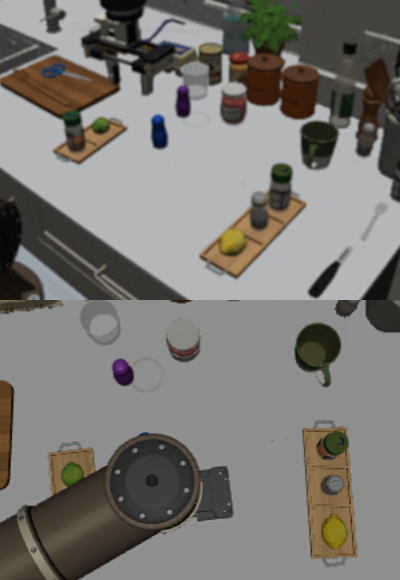

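The final view shows both trays made up and everything upright, the mug and jam jar in place, and the robot touching nothing. I hand the job in.

```bash
python3 -c "
from plant import ctrl
print(ctrl.close_job())"
```

```text
the job is handed in; nothing more can be done
None
```

Both trays are made up as asked, and I handed the job in at about 34.5 s of the 128 s allowed.

- **Tray with three wells:** the lemon is in its long well, the grey salt shaker in the middle well and one spice jar in the end well.
- **Tray with two wells:** the lime is in its long well and the other spice jar in the short well.
- **Order:** I placed the lemon, shaker and first jar, then the lime and second jar.

**Last checks:**
- The scene camera shows both trays, with the shaker and both jars upright in their wells.
- In the top view the arm hid the near half of the tray with two wells, so only the scene camera confirms that jar.
- The mug and jam jar were found within about 10 mm of their first readings. That is about the detector's own scatter, and the pictures show no shift.
- The gripper was open and clear of everything, and no force reading came near the limits.

**What went wrong:** the first grasp of the shaker closed on nothing, probably because the lift began before the fingers had shut. The shaker had not moved, and the second try held it.

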